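# Set a recessed slotted adjuster with a big flat screwdriver

### The arm

A 6-joint arm with a two-finger parallel gripper is mounted at the origin on the work surface. World frame = base frame: x ahead of the robot, y to its left, z up, the work surface at z = 0. Lengths are in mm, angles in degrees, forces in N, time in s.
With the tool pointing down it reaches from about 325 to 775 mm from the base axis. Payload 5.5 kg.
Tool frame: the origin (TCP) lies at the very end of the fingers, on their centre line; the grasp point (between the pads) lies 19 mm behind it; z points along the fingers, y is the direction in which the jaws open and shut (so a half turn about z gives the same grasp; the last joint's range is limited). The gripper opens to 88 mm and grips with 3 to 60 N. Pads are 20 mm wide; open, the fingers measure 115 mm over their backs; the gripper's body (75 mm by 178 mm) begins 61 mm behind the grasp point.
Start: joints at [-74.295, 5.22, 70.514, -0, 104.267, -3.249], TCP at [194.88, -567.484, 222.631] pointing down, gripper open.
Joint ranges: [-164.24, 164.24], [-49.07, 125.15], [9.68, 141.18], [-86.29, 266.29], [3.28, 154.24], [-151.56, 151.56]. Speed limits (degrees/s): [147.25, 147.25, 172.46, 180, 180, 180].

### API

Orientations are given as a 3x3 rotation matrix whose columns are the frame's x, y, z axes.
In Python, from station import arm gives the robot as it stands.
- The arm moves only by the tool arm_command, never from a script. Its argument "targets" is a list of rows, each an object of numbers: "tx", "ty", "tz": the shift along the world's x, y, z in m; "wx", "wy", "wz": the turn, a rotation vector about the world's x, y, z in rad; "hand": the closure, from 0 (fully open) to 1 (shut). In form: [{"tx": .., "ty": .., "tz": .., "wx": .., "wy": .., "wz": .., "hand": ..}, ...]. A call has 1 to 20 rows; each row is the pose to reach, as a shift and turn from the pose measured when the call began; what a row does not reach only later rows make up. A row lasts 1/8 s, in which the tool goes at most 62.5 mm and 10.7 degrees, less where a joint would pass 70% of its speed; a pose out of reach is approached as far as the arm can. A call with a gripper value outside its range is refused whole. The fingers move at their own pace and stop on an object; "squeeze" is the grip in N (left out, the last holds). Time passes only in rows, so rows that repeat a pose let the fingers close. It gives the time, the measured TCP pose, the force and the opening at its end, in the units of the state.
- arm.get_state(): the state, without advancing time (a new reading comes with each control period).
- arm.camera(name): name is "scene" or "top"; returns a dict with "pixels" (480x640x3 uint8, red, green, blue), "depth" (480x640 float32, mm along the optical axis (not along the pixel's ray), 0 where there is no reading), "mtx" (3x3 intrinsics, pixels), "rvec" (rotation vector, rad) and "tvec" (3), from world to camera coordinates, as OpenCV has them. Camera axes: x right, y down, z forward; pixel columns grow to the right and rows downward; lengths in mm; the calibration is good to about 2 mm. A picture is of the moment at which its call begins.
- arm.finish_job(): hands the job in, once; it reports no verdict.
The state is a dict: "time": time; "joint_positions": joint angles; "joint_vel": joint speeds; "joint_torque": joint torques, N m; "tcp_pos": TCP position; "orientation": TCP orientation; "wrist_force": force on the tool from outside, world axes, zero at the start; "ft_torque": the same for the moment, N m; "width": finger opening in mm.
Only numpy, scipy, OpenCV 4.12 (cv2) and the standard library are available. Lean on these libraries where they do the work, as an engineer would, in place of code of your own. Each camera call takes 0.05 s, during which the arm holds its last target. There are 200 camera calls.

### The job

Set the flow valve: pick up the big flat screwdriver from its rest, stand it blade down in the orange tool stand, let go and take hold of it afresh, then put its blade down the adjuster's collar, feel lightly for the hidden screw slot and, with the blade in the slot, turn until the red pointer is on the green mark. Put the screwdriver back upright in the orange stand, fully home, and let go; turn the adjuster only with the screwdriver and leave the bottle, spanner and red bin alone.

Things in the scene. Friction and masses are not known exactly. Their poses are not given: they have to be found in the camera images.
- driver_handle (a point): Centre of the square handle (100 long, 30 x 30 mm, green and black, flat faces across own y and z) of a flat screwdriver, 190 mm, 0.15 kg. Own x points to the blade: butt 50 mm behind this point, square shoulder 50 mm ahead, blade's end 140 mm ahead. At first it lies level in the black rest, own z up, axis 60 mm above the work surface; a straight lift frees it
- driver_tip (a point): Middle of the blade's end edge of the same screwdriver; axes as the handle's. From the shoulder a round steel shank, 12 mm thick, runs 77 mm to the flat blade: 13 mm long, 12 mm wide along own y, 2.4 mm thick along own z
- rest: Fixed black tool rest, 150 x 70 mm, origin under it on the work surface, below the handle's shoulder; own x runs to the blade. One post (48 mm wide, lips beside the handle up to 53 mm) carries the handle 5 to 25 mm behind the shoulder, one the shank 40 to 60 mm ahead of it. The handle's butt end overhangs freely, underside at 45 mm
- stand_hole0 (a point): Centre of the hole's mouth in the orange tool stand, a fixed block 75 x 75 mm, 95 mm high (mouth at 95 mm), z up. The hole goes straight down through it, 18 mm across, with a 2 mm chamfer. The shank goes in blade down until the handle's shoulder rests on the block; the blade then ends 5 mm above the work surface
- unit: Fixed valve unit: aluminium block 112 x 112 mm, 36 mm high, brass ports out of its +y and -y sides, round white dial on top (40 mm high). Origin under its centre on the work surface, z up. The green mark on the dial lies on its own +x side, 46 mm from the centre, and spans 8 degrees either side of +x
- screw_top (a point): Centre of the slotted screw's face, 47 mm high, down a steel collar (top at 74 mm, bore 14.8, mouth 22 mm) that turns with it; axes as the unit's. Slot 5.2 mm wide, 6 mm deep, right across; its direction is out of sight, within 35 degrees either way of the pointer's, new each time. A blade lying across it stops on the face; within a few degrees of it, it drops 6 mm
- adjuster (a joint): Angle (rad) of the red pointer from the green mark (the unit's own +x), counter-clockwise from above positive. Starts at 0.7 to 1.2, reaches from -0.5 to 1.7. The pointer is a red bar on the collar, 43 mm long from the axis, 46 mm high. Screw, collar and pointer turn as one; it takes about 0.1 N m and stays where it is left
- bottle: Bystander: clear bottle, 60 mm thick, 150 mm high, origin under it
- spanner: Bystander: steel spanner 160 mm long lying flat on the work surface, origin under its middle
- bin: Bystander: open red bin 110 x 90 mm, 45 mm high, origin under it
Things that resemble listed ones, but are neither listed nor needed, are in the scene too. Of the things that look like the part that bears driver_handle, the middle-sized one is meant. There is more than one size of the part that bears stand_hole0; the job needs the middle-sized.

How it is judged (in metres and radians):
On the way, in this order (a step that is already met when the one before it is completed fails the run):
1. the screwdriver stands blade down, let go, in the tool stand (angle between driver_handle's own x axis and vertical above 2.9 rad and horizontal distance between driver_handle and stand_hole0 below 0.012 m and contact force between the fingers and anything else below 0.2 N and height (world z) of driver_tip below 0.015 m), for 0.2 s.
2. the blade has dropped into the screw slot, the pointer not yet on the mark (z of driver_tip in the frame of screw_top below -0.003 m and horizontal distance between driver_tip and screw_top below 0.006 m and value of joint adjuster above 0.3 rad), for 0.1 s.
3. the pointer is brought onto the green mark with the blade still in the slot (z of driver_tip in the frame of screw_top below -0.002 m and horizontal distance between driver_tip and screw_top below 0.006 m and value of joint adjuster between -0.14 and 0.14 rad), for 0.1 s.
At the end, for the whole second after the job is handed in: The red pointer is within 0.14 rad (8 degrees) of the green mark's middle, and the screwdriver stands blade down in the orange stand: upright within 8 degrees, within 10 mm of the hole's axis, its blade's end less than 12 mm above the work surface (shoulder on the block) (value of joint adjuster between -0.14 and 0.14 rad and angle between driver_handle's own x axis and vertical above 3 rad and horizontal distance between driver_handle and stand_hole0 below 0.01 m and height (world z) of driver_tip below 0.012 m); the robot touches nothing.
It fails at once if the fingers touch the valve unit or its adjuster (more than 3 N) (contact force between the fingers and unit above 3 N).
It fails at once if the arm touches the valve unit (more than 3 N) (contact force between the arm and unit above 3 N).
It fails at once if the screwdriver is forced against the valve unit (more than 50 N) (contact force between driver and unit above 50 N).
It fails at once if the bottle, spanner or bin is moved by more than 30 mm (distance of any of bottle, spanner, bin from where it was at the start of the episode above 0.03 m).
It also fails if it takes over 72 s, if anything falls off the work surface, if the arm or the gripper's body presses on something with over 40 N, if the wrist force passes 120 N, or if a joint passes its speed limit or range.

## Working session

There is one attempt and no reset: what is moved stays moved. The work goes in short steps, Python scripts to look and compute and a tool call to move; the robot and the scene stay as the last step left them, time stands still between calls to the robot, and variables do not carry over. Pictures are saved under pics/ and viewed, about 8 in all and at most 12, crops included, and the job is handed in when it is done.

Besides the shell and the picture viewer there is one more tool, called after "Request:" as a command line: name --argument value ..., lists and objects as JSON in quotes. arm_command: Moves the arm, as the interface text tells. Its arguments: {"type":"object","properties":{"targets":{"type":"array","items":{"type":"object","properties":{"tx":{"type":"number"},"ty":{"type":"number"},"tz":{"type":"number"},"wx":{"type":"number"},"wy":{"type":"number"},"wz":{"type":"number"},"hand":{"type":"number"}}}},"squeeze":{"type":"number"}},"required":["targets"]}

```bash
mkdir -p pics; ls; python3 - <<'E'
from station import arm
import cv2,numpy as np
for n in("scene","top"):
    c=arm.camera(n); np.savez(f"{n}0.npz",**c); cv2.imwrite(f"pics/{n}0.png",c["pixels"][:,:,::-1])
    R=cv2.Rodrigues(c["rvec"])[0]; print(n,(-R.T@np.array(c["tvec"]).ravel()).round(),R[2].round(2),np.array(c["mtx"]).round().tolist())
print(arm.get_state())
E
```

```text
pics
scene [1214.  166. 1021.] [-0.6  -0.14 -0.79] [[601.0, 0.0, 327.0], [0.0, 601.0, 237.0], [0.0, 0.0, 1.0]]
top [ 367.  -21. 1169.] [ 0.11  0.02 -0.99] [[466.0, 0.0, 317.0], [0.0, 466.0, 239.0], [0.0, 0.0, 1.0]]
{'time': 0.1, 'joint_positions': array([-7.42956415e+01,  5.25991663e+00,  7.05721011e+01, -1.83166566e-04,
        1.04267938e+02, -3.25003517e+00]), 'joint_vel': array([ 0.05776497, -0.06008231, -0.21518394, -0.04088853, -0.03466502,
        0.03717255]), 'joint_torque': array([ 2.55924038e-03, -4.47857130e+01, -4.07569706e+01,  7.00639235e-02,
        2.83917988e-02, -1.02249962e-04]), 'tcp_pos': array([ 194.80315661, -567.22347249,  221.63660986]), 'orientation': array([[ 9.45777700e-01,  3.24814280e-01, -4.75185623e-04],
       [ 3.24814613e-01, -9.45776215e-01,  1.67858674e-03],
       [ 9.58096845e-05, -1.74191714e-03, -9.99998478e-01]]), 'wrist_force': array([ 0.55816968, -0.17332391, -0.59989782]), 'ft_torque': array([ 0.02402678, -0.03601387, -0.01028809]), 'width': 87.61102888055518}
```

View pics/scene0.png

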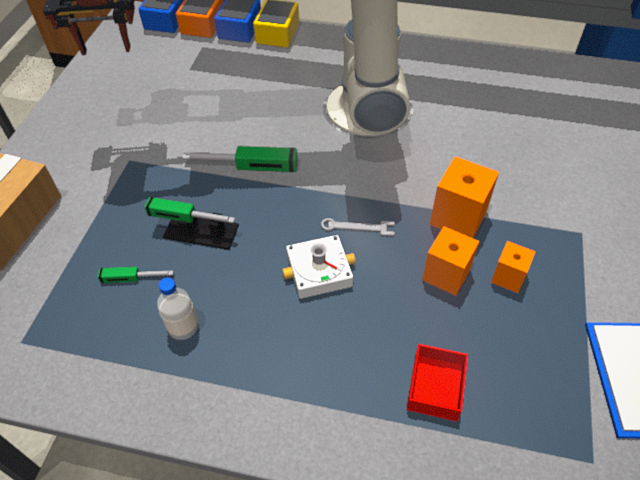

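View pics/top0.png

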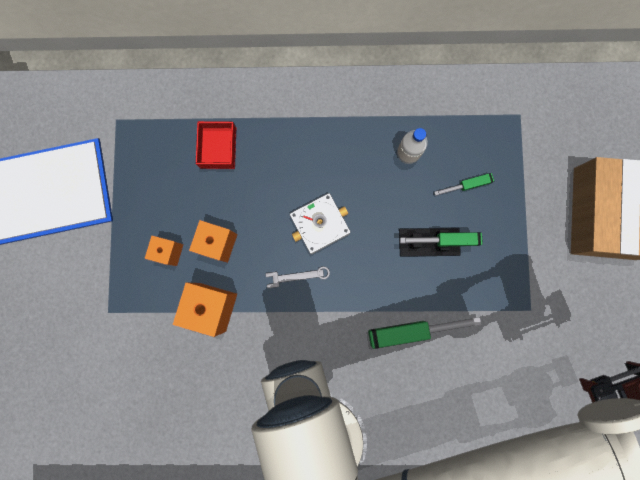

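The candidate drivers in the top view are (460,239) in the black rest, (400,333) large, and (477,183) small. The one in the rest is the middle-sized one and fits the description. The candidate stands are (209,241) middle, (200,310) big and (159,250) small, so I take (209,241). The unit is at (320,222). Next I'll measure and confirm with an enlarged crop.

```bash
cat > h.py <<'E'
import cv2,numpy as np
def load(n,live=False):
    if live:
        from station import arm
        c=arm.camera(n)
    else: c=dict(np.load(f"{n}0.npz"))
    c["R"]=cv2.Rodrigues(np.array(c["rvec"],float))[0]; c["t"]=np.array(c["tvec"],float).ravel(); c["K"]=np.array(c["mtx"],float)
    c["hsv"]=cv2.cvtColor(c["pixels"],cv2.COLOR_RGB2HSV); return c
def ray(c,uv,z):
    uv=np.atleast_2d(uv).astype(float); d=np.c_[uv,np.ones(len(uv))]@np.linalg.inv(c["K"]).T@c["R"]
    o=-c["R"].T@c["t"]; return (o+d*((z-o[2])/d[:,2])[:,None])[:,:2]
def cloud(c):
    v,u=np.mgrid[:480,:640]; p=np.stack([u,v,np.ones_like(u)],-1)@np.linalg.inv(c["K"]).T*c["depth"][...,None]
    return (p-c["t"])@c["R"]
def proj(c,P): return cv2.projectPoints(np.atleast_2d(P).astype(float),c["rvec"],c["t"],c["K"],None)[0][:,0]
def box(c,m):
    out=np.zeros(m.shape,bool); return out
def blobs(m,amin=20):
    n,l,s,ce=cv2.connectedComponentsWithStats(m.astype(np.uint8)); return [(l==i,s[i],ce[i]) for i in range(1,n) if s[i][4]>=amin]
def rect(pts):
    (cx,cy),(w,h),a=cv2.minAreaRect(pts.astype(np.float32)); 
    if w<h: w,h,a=h,w,a+90
    return np.round([cx,cy,w,h,a],1)
E
python3 - <<'E'
from h import *
for n in("top","scene"):
    c=load(n); H,S,V=cv2.split(c["hsv"]); P=cloud(c); X,Y,Z=[P[...,i] for i in range(3)]
    ws=(X>150)&(X<750)&(abs(Y)<600)&(Z>-10)&(Z<200)
    print(n)
    for nm,m,zz in(("green",(H>45)&(H<80)&(S>120)&(V>50),75),("orange",(H>8)&(H<18)&(S>180),95),("red",((H<5)|(H>175))&(S>150)&(V>100),46)):
        for b,s,ce in blobs(m&ws,12):
            z=np.percentile(Z[b],[5,50,95]).round(1); print(nm,ce.round(),s[4],"z",z, "med",np.median(P[b],0).round(1))
            if s[4]>60:
                top=b&(Z>z[2]-6); uv=np.argwhere(top)[:,::-1]
                print("   toprect@z",z[2],rect(ray(c,uv,z[2])))
    col=(Z>68)&(Z<80)&(X>330)&(X<560)&(abs(Y)<60)
    for b,s,ce in blobs(col,10): print("collar?",ce.round(1),s[4],ray(c,ce,74).round(1),rect(ray(c,np.argwhere(b)[:,::-1],74)))
c=load("top"); a=c["pixels"][:,:,::-1]
f=lambda x0,y0,w,h:cv2.resize(a[y0:y0+h,x0:x0+w],(w*5,h*5),interpolation=cv2.INTER_CUBIC)
cv2.imwrite("pics/crop.png",np.hstack([f(390,205,100,75),f(285,185,75,75)][:2] if 0 else [f(395,205,90,80),f(285,185,70,80)]))
E
```

```text
top
green [476. 182.] 280 z [16.7 24.4 28.2] med [ 628.3 -397.5   24.4]
   toprect@z 28.2 [ 628.8 -395.7   71.1   23.   105. ]
green [311. 206.] 13 z [39.1 41.9 44.1] med [567.6  12.6  41.9]
green [458. 239.] 512 z [66.8 76.  79.4] med [ 480.2 -333.2   76. ]
   toprect@z 79.4 [ 479.9 -332.2   89.2   28.2   89.6]
green [481. 237.] 17 z [72.2 75.9 80.2] med [ 484.7 -385.8   75.9]
green [403. 334.] 941 z [39.5 43.8 47. ] med [ 258.2 -204.    43.8]
   toprect@z 47.0 [ 258.8 -203.4  124.2   41.2   99.2]
green [371. 339.] 56 z [35.7 42.9 46.8] med [ 246.7 -129.2   42.9]
orange [213. 241.] 1175 z [35.1 95.1 98.8] med [477.5 239.4  95.1]
   toprect@z 98.8 [479.2 246.5  73.9  71.1  71.5]
orange [163. 251.] 711 z [21.6 72.1 76.4] med [457.7 362.6  72.1]
   toprect@z 76.4 [458.9 370.1  56.6  54.4  75.4]
orange [205. 309.] 2247 z [ 47.7 124.  127.5] med [321.9 249.3 124. ]
   toprect@z 127.5 [322.6 256.9  96.4  95.4  73.8]
red [215. 152.] 885 z [ 1.6  6.1 46.9] med [714.7 258.4   6.1]
   toprect@z 46.9 [710.6 253.3  90.2  74.   89.5]
collar? [319.2 220.2] 118 [[527.4  -7.6]] [526.7  -8.4  31.2  
[... 739 characters left out ...]
1 [323.6 259.3  31.4  28.3   4.6]
orange [454. 235.] 3264 z [ 12.7  65.7 119.5] med [376.2 248.4  65.7]
   toprect@z 119.5 [325.7 258.8 105.4  97.9 164.2]
orange [453. 247.] 97 z [75.4 92.4 98.7] med [472.4 249.   92.4]
   toprect@z 98.7 [481.8 248.3  21.7  21.7 102.2]
orange [516. 256.] 59 z [58.5 71.3 76.4] med [454.7 373.9  71.3]
orange [509. 276.] 671 z [ 5.5 40.  72.1] med [486.3 366.4  40. ]
   toprect@z 72.1 [487.8 366.   54.8  11.6  78.4]
red [330. 265.] 24 z [42.9 46.1 49.7] med [537.6  18.7  46.1]
red [439. 372.] 2488 z [ 2.8  6.8 46.4] med [703.9 255.9   6.8]
   toprect@z 46.4 [712.9 253.7  89.5  76.6  88.7]
collar? [318.7 249. ] 146 [[524.6  -7.8]] [527.   -7.7  34.4  29.6  12.5]
```

View pics/crop.png

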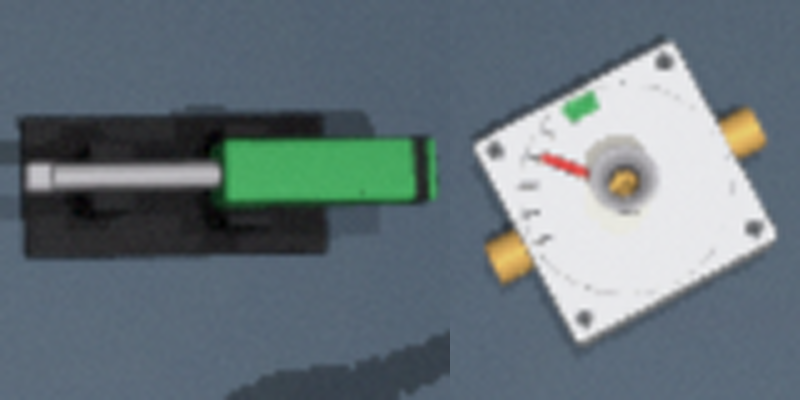

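The crop shows the middle driver lying in the black rest with its blade to the left (+y). The valve unit has its collar at about (319,221), the red pointer up-left of it and the green mark at (311,206). Next come precise edges.

```bash
python3 - <<'E'
from h import *
for n,roid,rois,roiu in(("top",(395,222,90,32),(185,215,60,50),(285,190,72,66)),("scene",(140,190,100,50),(420,225,62,68),(280,230,80,70))):
    c=load(n); H,S,V=cv2.split(c["hsv"].astype(int)); 
    def win(r): m=np.zeros(H.shape,bool); m[r[1]:r[1]+r[3],r[0]:r[0]+r[2]]=1; return m
    P=cloud(c); Z=P[...,2]
    # driver handle green body + axis from handle top face
    g=(H>45)&(H<80)&(S>120)&(V>50)&win(roid)&(Z>72)
    q=ray(c,np.argwhere(g)[:,::-1],75); print(n,"handle",rect(q),q.min(0).round(1),q.max(0).round(1))
    s=(S<60)&(V>120)&win(roid)&(Z>50); q=ray(c,np.argwhere(s)[:,::-1],66); print(" shank@66",rect(q))
    # hole: dark within stand
    h=(V<110)&win(rois)&(H<20); 
    for b,st,ce in blobs(h,6):
        print(" hole?",ce.round(1),st[2:5],ray(c,ce,95).round(1))
    w=(S<45)&(V>150)&win(roiu); bl=max(blobs(w),key=lambda t:t[1][4]); 
    cs=cv2.findContours(bl[0].astype(np.uint8),cv2.RETR_EXTERNAL,cv2.CHAIN_APPROX_NONE)[0]
    cc=max(cs,key=cv2.contourArea); print(" unit white",rect(ray(c,cc[:,0],38)))
    for nm,m,z in(("green",(H>45)&(H<80)&(S>80)&win(roiu),40),("red",((H<8)|(H>172))&(S>110)&win(roiu),47),("dark",(V<120)&(S<80)&win(roiu),40),("screw",(H>12)&(H<28)&(S>100)&win(roiu),47)):
        for b,st,ce in blobs(m,4 ): 
            q=ray(c,np.argwhere(b)[:,::-1],z); print(" ",nm,ce.round(1),st[4],ray(c,ce,z).round(1),rect(q))
E
```

```text
top handle [ 480.4 -338.1   98.8   28.4   89.6] [ 466.2 -387.6] [ 494.8 -288.6]
 shank@66 [ 479.5 -244.    89.9    9.5   89.6]
 hole? [228.8 246.5] [ 18  33 238] [[464.1 202.2]]
 hole? [209.2 240.9] [ 6  5 19] [[477.3 248.3]]
 unit white [526.3  -8.3 111.3 111.  117.7]
  green [310.6 205.9] 21 [[568.   13.6]] [568.   13.4  14.3   7.8 116.5]
  red [307.7 217.7] 15 [[537.8  20.7]] [537.5  20.2  20.9   3.6  67.6]
  dark [318.2 215.5] 1982 [[544.1  -4.9]] [527.1 -10.  175.  160.7  89.5]
  dark [319.1 218.6] 7 [[536.4  -7.1]] [536.2  -7.6  12.5   4.4 101. ]
  dark [337.3 246.9] 7 [[466.6 -50.9]] [466.3 -50.2   6.9   6.9 134.4]
  dark [338.9 249.4] 7 [[460.3 -54.7]] [460.1 -54.3  13.1   2.7 111.5]
  dark [345.4 249. ] 7 [[461.3 -70.6]] [461.3 -70.8   8.6   5.2  44.4]
  screw [343.1 211.1] 54 [[553.4 -65.5]] [553.6 -65.4  19.8  15.3  25.8]
  screw [319.2 221. ] 21 [[529.2  -7.4]] [529.4  -6.9  10.4  10.4  44.4]
  screw [296.2 235.8] 58 [[493.4  48.5]] [493.3  48.6  19.7  16.3  26.4]
scene handle [ 489.3 -338.3   99.6   48.    90.6] [ 464.9 -388.3] [ 513.  -288.6]
 shank@66 [ 481.4 -243.9   
[... 725 characters left out ...]
9] 32 [[504.9 -14.2]] [504.  -14.5  12.7  12.2  12.8]
  dark [287.7 259.3] 29 [[538.5 -69.3]] [536.9 -70.4  38.6   3.9  27.6]
  dark [318.5 259.4] 81 [[525.5  -8.4]] [524.6  -8.7  22.3  19.8 103.3]
  dark [352.8 266.9] 41 [[528.9  62.5]] [528.1  63.1  20.2  13.   26.4]
  dark [347.5 274. ] 6 [[548.   55.4]] [548.   55.4   4.8   2.   11.3]
  dark [318.2 290.9] 312 [[598.9   7.8]] [600.    3.  141.9  48.8  91.5]
  dark [353. 282.] 5 [[564.3  69.6]] [564.3  69.6   9.4   0.   10.9]
  dark [301.4 284.2] 5 [[590.8 -27.8]] [590.3 -27.7   4.7   2.   14. ]
  screw [350.4 258. ] 79 [[513.5  54.4]] [514.4  55.   25.8  16.2  26. ]
  screw [287.7 272.4] 104 [[574.1 -59.4]] [574.1 -59.5  26.4  18.4  22.3]
```

```bash
cat >> h.py <<'E'
from scipy.spatial.transform import Rotation as Ro
def delta(p,yv,zv):
    from station import arm
    s=arm.get_state(); y=np.array(yv,float);z=np.array(zv,float);y/=np.linalg.norm(y);z/=np.linalg.norm(z)
    R=np.c_[np.cross(y,z),y,z]; r=Ro.from_matrix(R@np.array(s["orientation"]).T).as_rotvec()
    print("d(m)",((np.array(p)-s["tcp_pos"])/1e3).round(4),"w",r.round(4),"deg",round(np.degrees(np.linalg.norm(r)),1))
def st():
    from station import arm
    s=arm.get_state(); print({k:np.round(s[k],2).tolist() for k in("time","joint_positions","tcp_pos","orientation","wrist_force","ft_torque","width")})
E
python3 -c "
from h import *
z=[0,.643,-.766]
delta([480,-400,122],[1,0,0],z);delta([480,-335.8,45.4],[1,0,0],z)"
```

```text
d(m) [ 0.2852  0.1672 -0.0996] w [ 0.604  -0.4333  1.1859] deg 80.2
d(m) [ 0.2852  0.2314 -0.1762] w [ 0.604  -0.4333  1.1859] deg 80.2
```

Request:
arm_command --targets '[{"tx":0.15,"ty":0.08,"tz":0.0,"wx":0.3,"wy":-0.217,"wz":0.593,"hand":0},{"tx":0.285,"ty":0.167,"tz":0.0,"wx":0.604,"wy":-0.433,"wz":1.186,"hand":0},{"tx":0.285,"ty":0.167,"tz":0.0,"wx":0.604,"wy":-0.433,"wz":1.186,"hand":0},{"tx":0.285,"ty":0.167,"tz":0.0,"wx":0.604,"wy":-0.433,"wz":1.186,"hand":0},{"tx":0.285,"ty":0.167,"tz":0.0,"wx":0.604,"wy":-0.433,"wz":1.186,"hand":0},{"tx":0.285,"ty":0.167,"tz":0.0,"wx":0.604,"wy":-0.433,"wz":1.186,"hand":0},{"tx":0.285,"ty":0.167,"tz":0.0,"wx":0.604,"wy":-0.433,"wz":1.186,"hand":0},{"tx":0.285,"ty":0.167,"tz":0.0,"wx":0.604,"wy":-0.433,"wz":1.186,"hand":0},{"tx":0.285,"ty":0.167,"tz":0.0,"wx":0.604,"wy":-0.433,"wz":1.186,"hand":0},{"tx":0.285,"ty":0.167,"tz":-0.05,"wx":0.604,"wy":-0.433,"wz":1.186,"hand":0},{"tx":0.285,"ty":0.167,"tz":-0.1,"wx":0.604,"wy":-0.433,"wz":1.186,"hand":0},{"tx":0.285,"ty":0.167,"tz":-0.1,"wx":0.604,"wy":-0.433,"wz":1.186,"hand":0}]'

```text
time: 1.6
tcp_pos: [478.5, -398.6, 117.5]
orientation: [[0.005, 1.0, -0.004], [0.762, -0.002, 0.648], [0.648, -0.006, -0.762]]
wrist_force: [-0.1, -0.6, -0.0]
width: 87.9
```

```bash
python3 -c "
from h import *
st()
z=[0,.643,-.766]
delta([480,-335.8,45.4],[1,0,0],z)"
```

```text
{'time': 1.6, 'joint_positions': [-54.95, 37.09, 50.24, 26.6, 124.57, -45.75], 'tcp_pos': [478.45, -398.64, 117.53], 'orientation': [[0.01, 1.0, -0.0], [0.76, -0.0, 0.65], [0.65, -0.01, -0.76]], 'wrist_force': [-0.08, -0.61, -0.01], 'ft_torque': [-0.24, -0.06, -0.0], 'width': 87.93}
d(m) [ 0.0015  0.0628 -0.0721] w [-0.0061 -0.0065  0.0017] deg 0.5
```

Request:
arm_command --targets '[{"tx":0.001,"ty":0.03,"tz":-0.034,"wx":0,"wy":0,"wz":0,"hand":0},{"tx":0.0015,"ty":0.05,"tz":-0.056,"wx":0,"wy":0,"wz":0,"hand":0},{"tx":0.0015,"ty":0.063,"tz":-0.07,"wx":0,"wy":0,"wz":0,"hand":0},{"tx":0.0015,"ty":0.063,"tz":-0.07,"wx":0,"wy":0,"wz":0,"hand":0},{"tx":0.0015,"ty":0.063,"tz":-0.07,"wx":0,"wy":0,"wz":0,"hand":1},{"tx":0.0015,"ty":0.063,"tz":-0.07,"wx":0,"wy":0,"wz":0,"hand":1},{"tx":0.0015,"ty":0.063,"tz":-0.07,"wx":0,"wy":0,"wz":0,"hand":1},{"tx":0.0015,"ty":0.063,"tz":-0.07,"wx":0,"wy":0,"wz":0,"hand":1},{"tx":0.0015,"ty":0.063,"tz":-0.07,"wx":0,"wy":0,"wz":0,"hand":1},{"tx":0.0015,"ty":0.063,"tz":-0.07,"wx":0,"wy":0,"wz":0,"hand":1}]' --squeeze 40

```text
time: 2.85
tcp_pos: [480.0, -335.6, 47.4]
orientation: [[0.006, 1.0, -0.004], [0.762, -0.002, 0.648], [0.648, -0.007, -0.762]]
wrist_force: [1.1, -0.8, 0.1]
width: 31.3
```

Request:
arm_command --targets '[{"tx":0,"ty":0,"tz":0.02,"wx":0,"wy":0,"wz":0,"hand":1},{"tx":0,"ty":0,"tz":0.06,"wx":0,"wy":0,"wz":0,"hand":1},{"tx":0,"ty":0,"tz":0.11,"wx":0,"wy":0,"wz":0,"hand":1},{"tx":0,"ty":0,"tz":0.16,"wx":0,"wy":0,"wz":0,"hand":1},{"tx":0,"ty":0.02,"tz":0.21,"wx":0,"wy":0,"wz":0,"hand":1},{"tx":0,"ty":0.04,"tz":0.25,"wx":0,"wy":0,"wz":0,"hand":1},{"tx":0,"ty":0.04,"tz":0.25,"wx":0,"wy":0,"wz":0,"hand":1}]'

```text
time: 3.72
tcp_pos: [480.1, -294.8, 303.2]
orientation: [[-0.001, 1.0, -0.0], [0.767, 0.0, 0.642], [0.642, 0.0, -0.767]]
wrist_force: [1.1, -0.4, -0.7]
width: 29.7
```

```bash
python3 - <<'E'
from h import *
st()
from station import arm
R=arm.get_state()["orientation"]
for psi in(27,):
    M=Ro.from_euler('z',psi+90,degrees=True)*Ro.from_euler('x',-90,degrees=True)
    o=M.apply([.4,-2.4,12.6]); zt=M.apply([0,.648,-.762]); yt=M.apply([1,0,0])
    print(o.round(1),zt.round(3),yt.round(3))
    for h in(265,147): delta(np.array([478.5,248,h])-o,yt,zt)
    for f in (.25,.5,.75): # path of driver axis when turning along rotvec
        print(f,Ro.from_rotvec(f*M.as_rotvec()).apply([0,1,0]).round(2),Ro.from_rotvec(f*M.as_rotvec()).apply([0,.65,-.76]).round(2))
E
```

```text
{'time': 3.72, 'joint_positions': [-49.98, 22.71, 50.34, 34.96, 133.94, -31.38], 'tcp_pos': [480.15, -294.84, 303.18], 'orientation': [[-0.0, 1.0, -0.0], [0.77, 0.0, 0.64], [0.64, 0.0, -0.77]], 'wrist_force': [1.09, -0.43, -0.73], 'ft_torque': [-0.59, -0.08, 0.03], 'width': 29.69}
[-11.4  -5.4   2.4] [ 0.679  0.346 -0.648] [-0.454  0.891 -0.   ]
d(m) [ 0.0098  0.5482 -0.0406] w [-0.9436 -1.5402  1.5517] deg 136.4
d(m) [ 0.0098  0.5482 -0.1586] w [-0.9436 -1.5402  1.5517] deg 136.4
0.25 [-0.32  0.9  -0.3 ] [ 0.1   0.47 -0.88]
0.5 [-0.44  0.63 -0.63] [ 0.3   0.33 -0.9 ]
0.75 [-0.32  0.3  -0.9 ] [ 0.51  0.29 -0.81]
```

Request:
arm_command --targets '[{"tx":0,"ty":0.04,"tz":0.02,"wx":-0.067,"wy":-0.11,"wz":0.111,"hand":1},{"tx":0,"ty":0.08,"tz":0.02,"wx":-0.135,"wy":-0.22,"wz":0.222,"hand":1},{"tx":0,"ty":0.12,"tz":0.02,"wx":-0.202,"wy":-0.33,"wz":0.332,"hand":1},{"tx":0,"ty":0.16,"tz":0.02,"wx":-0.27,"wy":-0.44,"wz":0.443,"hand":1},{"tx":0,"ty":0.2,"tz":0.02,"wx":-0.337,"wy":-0.55,"wz":0.554,"hand":1},{"tx":0,"ty":0.24,"tz":0.02,"wx":-0.404,"wy":-0.66,"wz":0.665,"hand":1},{"tx":0,"ty":0.28,"tz":0.02,"wx":-0.472,"wy":-0.77,"wz":0.776,"hand":1},{"tx":0,"ty":0.32,"tz":0.02,"wx":-0.539,"wy":-0.88,"wz":0.887,"hand":1},{"tx":0,"ty":0.36,"tz":0.02,"wx":-0.607,"wy":-0.99,"wz":0.998,"hand":1},{"tx":0,"ty":0.4,"tz":0.02,"wx":-0.674,"wy":-1.1,"wz":1.108,"hand":1},{"tx":0,"ty":0.44,"tz":0.02,"wx":-0.741,"wy":-1.21,"wz":1.219,"hand":1},{"tx":0,"ty":0.48,"tz":0.02,"wx":-0.809,"wy":-1.32,"wz":1.33,"hand":1},{"tx":0.005,"ty":0.52,"tz":0.01,"wx":-0.876,"wy":-1.43,"wz":1.441,"hand":1},{"tx":0.01,"ty":0.548,"tz":0,"wx":-0.944,"wy":-1.54,"wz":1.552,"hand":1},{"tx":0.01,"ty":0.548,"tz":-0.02,"wx":-0.944,"wy":-1.54,"wz":1.552,"hand":1},{"tx":0.01,"ty":0.548,"tz":-0.04,"wx":-0.944,"wy":-1.54,"wz":1.552,"hand":1},{"tx":0.01,"ty":0.548,"tz":-0.04,"wx":-0.944,"wy":-1.54,"wz":1.552,"hand":1},{"tx":0.01,"ty":0.548,"tz":-0.04,"wx":-0.944,"wy":-1.54,"wz":1.552,"hand":1},{"tx":0.01,"ty":0.548,"tz":-0.04,"wx":-0.944,"wy":-1.54,"wz":1.552,"hand":1}]'

```text
time: 6.1
tcp_pos: [490.4, 253.0, 264.4]
orientation: [[-0.576, -0.454, 0.68], [-0.294, 0.891, 0.345], [-0.763, -0.001, -0.647]]
wrist_force: [0.6, -0.0, -2.6]
width: 29.9
```

```bash
python3 - <<'E'
from h import *
st()
delta([489.9,253.4,262.6],[-.454,.891,0],[.679,.346,-.648])
a=[]
for n in("top","scene"):
    c=load(n,True); P=proj(c,[[478.5,248,95],[478.5,248,123],[478.5,248,315]]); print(n,P.round(1).tolist())
    u,v=P[:2].mean(0).astype(int); im=c["pixels"][:,:,::-1].copy(); v=max(v,60);u=max(u,80)
    a.append(cv2.resize(im[v-80:v+60,u-60:u+60],None,fx=3.3,fy=3.3,interpolation=cv2.INTER_CUBIC))
cv2.imwrite("pics/a1.png",np.hstack([x[:460] for x in a]))
E
```

```text
{'time': 6.1, 'joint_positions': [20.77, -48.06, 119.68, 5.49, 58.97, -96.89], 'tcp_pos': [490.45, 252.96, 264.42], 'orientation': [[-0.58, -0.45, 0.68], [-0.29, 0.89, 0.35], [-0.76, -0.0, -0.65]], 'wrist_force': [0.55, -0.0, -2.6], 'ft_torque': [-0.15, 0.4, -0.0], 'width': 29.88}
d(m) [-0.0005  0.0004 -0.0018] w [0.0002 0.0014 0.0005] deg 0.1
top [[209.4, 240.4], [206.3, 239.2], [180.0, 228.4]]
scene [[453.1, 246.3], [455.5, 237.3], [474.6, 165.3]]
```

View pics/a1.png

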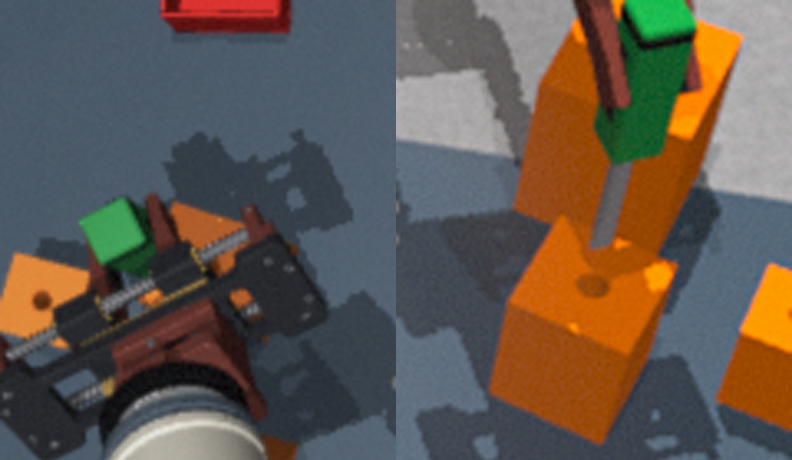

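The scene view shows the blade tip at about (455,236), directly above the hole at (454,247). Both agree with the projected positions within about 1 px, so I'll insert it.

Request:
arm_command --targets '[{"tx":-0.0005,"ty":0.0004,"tz":-0.02,"wx":0,"wy":0,"wz":0,"hand":1},{"tx":-0.0005,"ty":0.0004,"tz":-0.035,"wx":0,"wy":0,"wz":0,"hand":1},{"tx":-0.0005,"ty":0.0004,"tz":-0.05,"wx":0,"wy":0,"wz":0,"hand":1},{"tx":-0.0005,"ty":0.0004,"tz":-0.065,"wx":0,"wy":0,"wz":0,"hand":1},{"tx":-0.0005,"ty":0.0004,"tz":-0.08,"wx":0,"wy":0,"wz":0,"hand":1},{"tx":-0.0005,"ty":0.0004,"tz":-0.095,"wx":0,"wy":0,"wz":0,"hand":1},{"tx":-0.0005,"ty":0.0004,"tz":-0.11,"wx":0,"wy":0,"wz":0,"hand":1},{"tx":-0.0005,"ty":0.0004,"tz":-0.117,"wx":0,"wy":0,"wz":0,"hand":1},{"tx":-0.0005,"ty":0.0004,"tz":-0.12,"wx":0,"wy":0,"wz":0,"hand":1},{"tx":-0.0005,"ty":0.0004,"tz":-0.12,"wx":0,"wy":0,"wz":0,"hand":1},{"tx":-0.0005,"ty":0.0004,"tz":-0.12,"wx":0,"wy":0,"wz":0,"hand":1}]'

```text
time: 7.58
tcp_pos: [491.3, 254.2, 145.1]
orientation: [[-0.576, -0.454, 0.68], [-0.294, 0.891, 0.346], [-0.763, -0.001, -0.647]]
wrist_force: [0.8, -0.9, -2.5]
width: 29.6
```

Request:
arm_command --targets '[{"tx":0,"ty":0,"tz":0,"wx":0,"wy":0,"wz":0,"hand":0.5},{"tx":0,"ty":0,"tz":0,"wx":0,"wy":0,"wz":0,"hand":0},{"tx":0,"ty":0,"tz":0,"wx":0,"wy":0,"wz":0,"hand":0},{"tx":0,"ty":0,"tz":0,"wx":0,"wy":0,"wz":0,"hand":0},{"tx":-0.027,"ty":-0.014,"tz":0.026,"wx":0,"wy":0,"wz":0,"hand":0},{"tx":-0.054,"ty":-0.028,"tz":0.052,"wx":0,"wy":0,"wz":0,"hand":0},{"tx":-0.075,"ty":-0.038,"tz":0.1,"wx":0,"wy":0,"wz":0,"hand":0},{"tx":-0.075,"ty":-0.038,"tz":0.15,"wx":0,"wy":0,"wz":0,"hand":0},{"tx":-0.075,"ty":-0.038,"tz":0.15,"wx":0,"wy":0,"wz":0,"hand":0},{"tx":-0.075,"ty":-0.038,"tz":0.15,"wx":0,"wy":0,"wz":0,"hand":0}]'

```text
time: 8.82
tcp_pos: [465.7, 242.5, 312.1]
orientation: [[-0.603, -0.453, 0.656], [-0.308, 0.892, 0.332], [-0.736, -0.002, -0.677]]
wrist_force: [1.1, 0.4, 0.7]
width: 87.1
```

```bash
python3 - <<'E'
from h import *
st()
c=load("scene",True); P=proj(c,[[478.5,248,195],[478.5,248,95]]); print(P.round(1))
cv2.imwrite("pics/a2.png",cv2.resize(c["pixels"][150:310,380:560,::-1],None,fx=3,fy=3,interpolation=cv2.INTER_CUBIC))
H,S,V=cv2.split(c["hsv"]); g=(H>45)&(H<80)&(S>120)&(V>40); g[:,:400]=0;Pc=cloud(c)
for b,s,ce in blobs(g,15):
    t=b&(Pc[...,2]>190); q=ray(c,np.argwhere(t)[:,::-1],195); print(ce,s[4],t.sum(),np.percentile(Pc[...,2][b],[5,50,95]).round(), rect(q) if t.sum()>5 else "")
delta([478.5,248,250],[-.454,.891,0],[0,0,-1])
E
```

```text
{'time': 8.82, 'joint_positions': [20.86, -49.05, 114.14, 4.74, 67.79, -95.99], 'tcp_pos': [465.66, 242.46, 312.12], 'orientation': [[-0.6, -0.45, 0.66], [-0.31, 0.89, 0.33], [-0.74, -0.0, -0.68]], 'wrist_force': [1.09, 0.36, 0.68], 'ft_torque': [-0.1, 0.23, 0.03], 'width': 87.11}
[[462.  212.7]
 [453.1 246.3]]
[461.44843049 213.85650224] 223 220 [192. 196. 199.] [481.3 247.1  32.   29.7  25.7]
[457.90300231 235.79445727] 433 1 [105. 147. 181.] 
d(m) [ 0.013   0.0056 -0.0599] w [-3.722e-01  7.348e-01  5.000e-04] deg 47.2
```

View pics/a2.png

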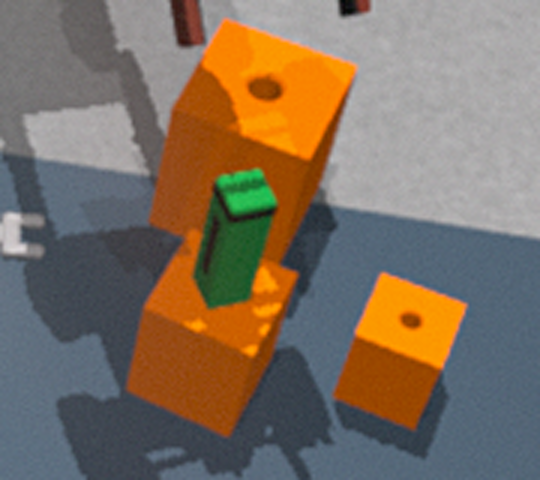

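The driver stands fully home in the middle stand, with its butt at about (461,213) and z≈195. I'll take it afresh from straight above.

Request:
arm_command --targets '[{"tx":0.003,"ty":0.001,"tz":0,"wx":-0.074,"wy":0.147,"wz":0,"hand":0},{"tx":0.006,"ty":0.002,"tz":0,"wx":-0.149,"wy":0.294,"wz":0,"hand":0},{"tx":0.009,"ty":0.003,"tz":0,"wx":-0.223,"wy":0.441,"wz":0,"hand":0},{"tx":0.012,"ty":0.004,"tz":-0.01,"wx":-0.298,"wy":0.588,"wz":0,"hand":0},{"tx":0.0145,"ty":0.005,"tz":-0.03,"wx":-0.372,"wy":0.735,"wz":0,"hand":0},{"tx":0.0145,"ty":0.005,"tz":-0.06,"wx":-0.372,"wy":0.735,"wz":0,"hand":0},{"tx":0.0145,"ty":0.005,"tz":-0.09,"wx":-0.372,"wy":0.735,"wz":0,"hand":0},{"tx":0.0145,"ty":0.005,"tz":-0.09,"wx":-0.372,"wy":0.735,"wz":0,"hand":0},{"tx":0.0145,"ty":0.005,"tz":-0.09,"wx":-0.372,"wy":0.735,"wz":0,"hand":0}]'

```text
time: 10.0
tcp_pos: [479.9, 247.4, 220.4]
orientation: [[-0.891, -0.454, 0.0], [-0.454, 0.891, 0.0], [-0.0, 0.0, -1.0]]
wrist_force: [0.1, 0.3, 0.2]
width: 87.7
```

```bash
python3 - <<'E'
from h import *
st(); delta([480,247.5,150],[-.445,.895,0],[0,0,-1])
E
```

```text
{'time': 10.0, 'joint_positions': [23.66, -4.1, 80.12, 0.0, 103.97, -93.32], 'tcp_pos': [479.87, 247.36, 220.41], 'orientation': [[-0.89, -0.45, 0.0], [-0.45, 0.89, 0.0], [-0.0, 0.0, -1.0]], 'wrist_force': [0.1, 0.31, 0.15], 'ft_torque': [0.04, -0.11, 0.03], 'width': 87.71}
d(m) [ 0.0001  0.0001 -0.0704] w [-0.0001  0.0002 -0.0094] deg 0.5
```

Request:
arm_command --targets '[{"tx":0,"ty":0,"tz":-0.03,"wx":0,"wy":0,"wz":0,"hand":0},{"tx":0,"ty":0,"tz":-0.055,"wx":0,"wy":0,"wz":0,"hand":0},{"tx":0,"ty":0,"tz":-0.07,"wx":0,"wy":0,"wz":0,"hand":0},{"tx":0,"ty":0,"tz":-0.07,"wx":0,"wy":0,"wz":0,"hand":0},{"tx":0,"ty":0,"tz":-0.07,"wx":0,"wy":0,"wz":0,"hand":1},{"tx":0,"ty":0,"tz":-0.07,"wx":0,"wy":0,"wz":0,"hand":1},{"tx":0,"ty":0,"tz":-0.07,"wx":0,"wy":0,"wz":0,"hand":1},{"tx":0,"ty":0,"tz":-0.07,"wx":0,"wy":0,"wz":0,"hand":1},{"tx":0,"ty":0,"tz":-0.07,"wx":0,"wy":0,"wz":0,"hand":1},{"tx":0,"ty":0,"tz":-0.07,"wx":0,"wy":0,"wz":0,"hand":1}]' --squeeze 45

```text
time: 11.25
tcp_pos: [479.8, 247.4, 150.3]
orientation: [[-0.891, -0.454, 0.0], [-0.454, 0.891, 0.0], [-0.0, 0.0, -1.0]]
wrist_force: [-0.3, 1.0, 2.0]
width: 31.3
```

```bash
python3 - <<'E'
from h import *
st(); a=np.radians(108)
delta([526.9,-8,270],[np.cos(a),np.sin(a),0],[0,0,-1])
E
```

```text
{'time': 11.25, 'joint_positions': [23.66, -4.21, 87.31, 0.0, 96.89, -93.31], 'tcp_pos': [479.84, 247.38, 150.34], 'orientation': [[-0.89, -0.45, 0.0], [-0.45, 0.89, 0.0], [-0.0, 0.0, -1.0]], 'wrist_force': [-0.3, 1.05, 1.97], 'ft_torque': [0.22, -0.04, -0.01], 'width': 31.34}
d(m) [ 0.0471 -0.2554  0.1197] w [-1.000e-04  1.000e-04 -1.567e-01] deg 9.0
```

Request:
arm_command --targets '[{"tx":0,"ty":0,"tz":0.02,"wx":0,"wy":0,"wz":0,"hand":1},{"tx":0,"ty":0,"tz":0.05,"wx":0,"wy":0,"wz":0,"hand":1},{"tx":0,"ty":0,"tz":0.085,"wx":0,"wy":0,"wz":0,"hand":1},{"tx":0,"ty":0,"tz":0.12,"wx":0,"wy":0,"wz":0,"hand":1},{"tx":0,"ty":0,"tz":0.12,"wx":0,"wy":0,"wz":0,"hand":1},{"tx":0.01,"ty":-0.05,"tz":0.12,"wx":0,"wy":0,"wz":-0.05,"hand":1},{"tx":0.02,"ty":-0.1,"tz":0.12,"wx":0,"wy":0,"wz":-0.1,"hand":1},{"tx":0.03,"ty":-0.15,"tz":0.12,"wx":0,"wy":0,"wz":-0.157,"hand":1},{"tx":0.04,"ty":-0.2,"tz":0.11,"wx":0,"wy":0,"wz":-0.157,"hand":1},{"tx":0.047,"ty":-0.24,"tz":0.1,"wx":0,"wy":0,"wz":-0.157,"hand":1},{"tx":0.047,"ty":-0.2554,"tz":0.095,"wx":0,"wy":0,"wz":-0.157,"hand":1},{"tx":0.047,"ty":-0.2554,"tz":0.095,"wx":0,"wy":0,"wz":-0.157,"hand":1},{"tx":0.047,"ty":-0.2554,"tz":0.095,"wx":0,"wy":0,"wz":-0.157,"hand":1}]'

```text
time: 12.88
tcp_pos: [526.8, -6.9, 245.5]
orientation: [[-0.951, -0.31, 0.0], [-0.31, 0.951, 0.001], [-0.001, 0.001, -1.0]]
wrist_force: [1.1, 0.7, -1.7]
width: 30.1
```

```bash
python3 - <<'E'
from h import *
st()
c=load("scene",True); np.savez("hover.npz",**c)
P=proj(c,[[526.9,-8,74],[526.9,-8,100],[526.9,-8,240]]); print(P.round(1))
cv2.imwrite("pics/a3.png",cv2.resize(c["pixels"][160:300,260:400,::-1],None,fx=4.2,fy=4.2,interpolation=cv2.INTER_CUBIC))
E
```

```text
{'time': 12.88, 'joint_positions': [-4.47, -5.74, 79.12, 0.04, 106.61, -112.51], 'tcp_pos': [526.77, -6.85, 245.5], 'orientation': [[-0.95, -0.31, 0.0], [-0.31, 0.95, 0.0], [-0.0, 0.0, -1.0]], 'wrist_force': [1.15, 0.68, -1.72], 'ft_torque': [0.07, -0.12, 0.03], 'width': 30.06}
[[318.3 249.9]
 [318.1 241.8]
 [316.8 193. ]]
```

View pics/a3.png

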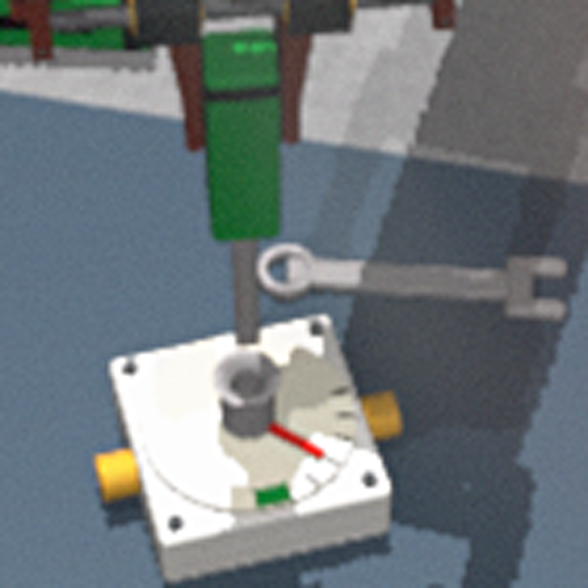

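The tip at (319,241) is right above the collar mouth at (319,249), so I'll go down.

Request:
arm_command --targets '[{"tx":0,"ty":-0.0005,"tz":-0.015,"wx":0,"wy":0,"wz":0,"hand":1},{"tx":0,"ty":-0.0005,"tz":-0.022,"wx":0,"wy":0,"wz":0,"hand":1},{"tx":0,"ty":-0.0005,"tz":-0.029,"wx":0,"wy":0,"wz":0,"hand":1},{"tx":0,"ty":-0.0005,"tz":-0.035,"wx":0,"wy":0,"wz":0,"hand":1},{"tx":0,"ty":-0.0005,"tz":-0.041,"wx":0,"wy":0,"wz":0,"hand":1},{"tx":0,"ty":-0.0005,"tz":-0.046,"wx":0,"wy":0,"wz":0,"hand":1},{"tx":0,"ty":-0.0005,"tz":-0.049,"wx":0,"wy":0,"wz":0,"hand":1},{"tx":0,"ty":-0.0005,"tz":-0.049,"wx":0,"wy":0,"wz":0,"hand":1}]'

```text
time: 13.92
tcp_pos: [526.8, -7.3, 196.6]
orientation: [[-0.951, -0.31, 0.0], [-0.31, 0.951, 0.001], [-0.001, 0.0, -1.0]]
wrist_force: [-0.1, 0.3, -1.0]
width: 30.1
```

```bash
python3 -c "
from h import *
st()"
```

```text
{'time': 13.92, 'joint_positions': [-4.51, -6.32, 84.62, 0.03, 101.68, -112.58], 'tcp_pos': [526.76, -7.26, 196.55], 'orientation': [[-0.95, -0.31, 0.0], [-0.31, 0.95, 0.0], [-0.0, 0.0, -1.0]], 'wrist_force': [-0.09, 0.33, -0.97], 'ft_torque': [0.07, -0.17, -0.06], 'width': 30.14}
```

Request:
arm_command --targets '[{"tx":0,"ty":0,"tz":-0.002,"wx":0,"wy":0,"wz":0,"hand":1},{"tx":0,"ty":0,"tz":-0.004,"wx":0,"wy":0,"wz":0,"hand":1},{"tx":0,"ty":0,"tz":-0.005,"wx":0,"wy":0,"wz":0,"hand":1},{"tx":0,"ty":0,"tz":-0.005,"wx":0,"wy":0,"wz":0,"hand":1}]'

```text
time: 14.42
tcp_pos: [526.8, -7.2, 192.1]
orientation: [[-0.951, -0.31, 0.001], [-0.31, 0.951, 0.0], [-0.001, 0.0, -1.0]]
wrist_force: [0.3, 0.1, 1.7]
width: 30.2
```

Request:
arm_command --targets '[{"tx":0,"ty":0,"tz":-0.001,"wx":0,"wy":0,"wz":-0.035,"hand":1},{"tx":0,"ty":0,"tz":-0.0012,"wx":0,"wy":0,"wz":-0.07,"hand":1},{"tx":0,"ty":0,"tz":-0.0012,"wx":0,"wy":0,"wz":-0.105,"hand":1},{"tx":0,"ty":0,"tz":-0.0012,"wx":0,"wy":0,"wz":-0.14,"hand":1},{"tx":0,"ty":0,"tz":-0.0012,"wx":0,"wy":0,"wz":-0.175,"hand":1},{"tx":0,"ty":0,"tz":-0.0012,"wx":0,"wy":0,"wz":-0.175,"hand":1}]'

```text
time: 15.18
tcp_pos: [527.0, -7.1, 191.7]
orientation: [[-0.99, -0.138, 0.002], [-0.138, 0.99, 0.001], [-0.002, 0.0, -1.0]]
wrist_force: [-1.7, 0.9, 4.7]
width: 29.7
```

Request:
arm_command --targets '[{"tx":0,"ty":0,"tz":-0.0008,"wx":0,"wy":0,"wz":-0.035,"hand":1},{"tx":0,"ty":0,"tz":-0.0008,"wx":0,"wy":0,"wz":-0.07,"hand":1},{"tx":0,"ty":0,"tz":-0.0008,"wx":0,"wy":0,"wz":-0.105,"hand":1},{"tx":0,"ty":0,"tz":-0.0008,"wx":0,"wy":0,"wz":-0.14,"hand":1},{"tx":0,"ty":0,"tz":-0.0008,"wx":0,"wy":0,"wz":-0.175,"hand":1},{"tx":0,"ty":0,"tz":-0.0008,"wx":0,"wy":0,"wz":-0.175,"hand":1}]'

```text
time: 15.92
tcp_pos: [527.1, -6.8, 191.4]
orientation: [[-0.999, 0.038, 0.003], [0.038, 0.999, 0.001], [-0.003, 0.001, -1.0]]
wrist_force: [-2.2, 0.9, 5.5]
width: 30.0
```

Request:
arm_command --targets '[{"tx":0,"ty":0,"tz":-0.0006,"wx":0,"wy":0,"wz":-0.035,"hand":1},{"tx":0,"ty":0,"tz":-0.0006,"wx":0,"wy":0,"wz":-0.07,"hand":1},{"tx":0,"ty":0,"tz":-0.0006,"wx":0,"wy":0,"wz":-0.105,"hand":1},{"tx":0,"ty":0,"tz":-0.0006,"wx":0,"wy":0,"wz":-0.14,"hand":1},{"tx":0,"ty":0,"tz":-0.0006,"wx":0,"wy":0,"wz":-0.175,"hand":1},{"tx":0,"ty":0,"tz":-0.0006,"wx":0,"wy":0,"wz":-0.175,"hand":1}]'

```text
time: 16.68
tcp_pos: [526.8, -6.8, 189.8]
orientation: [[-0.977, 0.211, 0.001], [0.211, 0.977, 0.0], [-0.001, 0.0, -1.0]]
wrist_force: [-0.6, 0.5, -1.9]
width: 30.0
```

The force vanished and z dropped to 189.8 at azimuth 78°, so the blade is in the slot. I'll seat it deeper and look.

Request:
arm_command --targets '[{"tx":0,"ty":0,"tz":-0.0015,"wx":0,"wy":0,"wz":0,"hand":1},{"tx":0,"ty":0,"tz":-0.0027,"wx":0,"wy":0,"wz":0,"hand":1},{"tx":0,"ty":0,"tz":-0.0027,"wx":0,"wy":0,"wz":0,"hand":1},{"tx":0,"ty":0,"tz":-0.0027,"wx":0,"wy":0,"wz":0,"hand":1}]'

```text
time: 17.18
tcp_pos: [526.7, -6.8, 186.9]
orientation: [[-0.977, 0.211, 0.001], [0.211, 0.977, 0.0], [-0.001, 0.0, -1.0]]
wrist_force: [-1.1, -0.2, -2.1]
width: 29.9
```

```bash
cat > ptr.py <<'E'
from h import *
st()
c=load("scene",True); H,S,V=cv2.split(c["hsv"].astype(int))
m=((H<8)|(H>172))&(S>120)&(V>60); w=np.zeros_like(m); w[225:300,275:365]=1
for b,s,ce in blobs(m&w,8):
    q=ray(c,np.argwhere(b)[:,::-1],47); d=q.mean(0)-[526.5,-7.5]; r=rect(q)
    print("ptr",s[4],ce.round(1),"from centre",np.degrees(np.arctan2(d[1],d[0])).round(1)-27.7,"rect",r)
E
python3 ptr.py
```

```text
{'time': 17.18, 'joint_positions': [-4.45, -6.39, 85.67, 0.01, 100.67, -82.24], 'tcp_pos': [526.66, -6.77, 186.86], 'orientation': [[-0.98, 0.21, 0.0], [0.21, 0.98, 0.0], [-0.0, 0.0, -1.0]], 'wrist_force': [-1.09, -0.16, -2.13], 'ft_torque': [0.18, 0.21, -0.03], 'width': 29.92}
ptr 32 [329.8 264.3] from centre 38.7 rect [537.7  17.8  29.3   5.1  65.9]
```

Request:
arm_command --targets '[{"tx":0,"ty":0,"tz":0,"wx":0,"wy":0,"wz":-0.05,"hand":1},{"tx":0,"ty":0,"tz":0,"wx":0,"wy":0,"wz":-0.1,"hand":1},{"tx":0,"ty":0,"tz":0,"wx":0,"wy":0,"wz":-0.15,"hand":1},{"tx":0,"ty":0,"tz":0,"wx":0,"wy":0,"wz":-0.2,"hand":1},{"tx":0,"ty":0,"tz":0,"wx":0,"wy":0,"wz":-0.25,"hand":1},{"tx":0,"ty":0,"tz":0,"wx":0,"wy":0,"wz":-0.3,"hand":1},{"tx":0,"ty":0,"tz":0,"wx":0,"wy":0,"wz":-0.35,"hand":1},{"tx":0,"ty":0,"tz":0,"wx":0,"wy":0,"wz":-0.4,"hand":1},{"tx":0,"ty":0,"tz":0,"wx":0,"wy":0,"wz":-0.45,"hand":1},{"tx":0,"ty":0,"tz":0,"wx":0,"wy":0,"wz":-0.5,"hand":1},{"tx":0,"ty":0,"tz":0,"wx":0,"wy":0,"wz":-0.55,"hand":1},{"tx":0,"ty":0,"tz":0,"wx":0,"wy":0,"wz":-0.55,"hand":1}]'

```text
time: 18.73
tcp_pos: [526.7, -6.2, 187.1]
orientation: [[-0.723, 0.69, 0.001], [0.69, 0.723, 0.001], [-0.0, 0.001, -1.0]]
wrist_force: [-1.1, 2.0, -0.2]
width: 29.7
```

```bash
python3 ptr.py
```

```text
{'time': 18.73, 'joint_positions': [-4.41, -6.4, 85.65, 0.05, 100.69, -50.74], 'tcp_pos': [526.66, -6.24, 187.11], 'orientation': [[-0.72, 0.69, 0.0], [0.69, 0.72, 0.0], [-0.0, 0.0, -1.0]], 'wrist_force': [-1.07, 1.97, -0.21], 'ft_torque': [0.85, 0.38, 0.07], 'width': 29.7}
ptr 34 [330.  264.3] from centre 39.0 rect [537.2  17.9  29.2   5.2  70.7]
```

Request:
arm_command --targets '[{"tx":0,"ty":0,"tz":0,"wx":0,"wy":0,"wz":-0.05,"hand":1},{"tx":0,"ty":0,"tz":0,"wx":0,"wy":0,"wz":-0.1,"hand":1},{"tx":0,"ty":0,"tz":0,"wx":0,"wy":0,"wz":-0.15,"hand":1},{"tx":0,"ty":0,"tz":0,"wx":0,"wy":0,"wz":-0.2,"hand":1},{"tx":0,"ty":0,"tz":0,"wx":0,"wy":0,"wz":-0.25,"hand":1},{"tx":0,"ty":0,"tz":0,"wx":0,"wy":0,"wz":-0.3,"hand":1},{"tx":0,"ty":0,"tz":0,"wx":0,"wy":0,"wz":-0.3,"hand":1}]'

```text
time: 19.65
tcp_pos: [526.9, -6.0, 187.2]
orientation: [[-0.489, 0.872, 0.002], [0.872, 0.489, 0.001], [-0.0, 0.002, -1.0]]
wrist_force: [-0.6, 2.9, -1.4]
width: 29.9
```

```bash
python3 ptr.py
```

```text
{'time': 19.65, 'joint_positions': [-4.39, -6.41, 85.65, 0.05, 100.65, -33.65], 'tcp_pos': [526.88, -6.04, 187.2], 'orientation': [[-0.49, 0.87, 0.0], [0.87, 0.49, 0.0], [-0.0, 0.0, -1.0]], 'wrist_force': [-0.61, 2.92, -1.4], 'ft_torque': [0.72, -0.03, 0.1], 'width': 29.95}
ptr 28 [327.5 266.5] from centre 24.000000000000004 rect [543.5  14.   28.2   3.1  51.6]
```

Request:
arm_command --targets '[{"tx":0,"ty":0,"tz":0,"wx":0,"wy":0,"wz":-0.05,"hand":1},{"tx":0,"ty":0,"tz":0,"wx":0,"wy":0,"wz":-0.1,"hand":1},{"tx":0,"ty":0,"tz":0,"wx":0,"wy":0,"wz":-0.15,"hand":1},{"tx":0,"ty":0,"tz":0,"wx":0,"wy":0,"wz":-0.2,"hand":1},{"tx":0,"ty":0,"tz":0,"wx":0,"wy":0,"wz":-0.25,"hand":1},{"tx":0,"ty":0,"tz":0,"wx":0,"wy":0,"wz":-0.3,"hand":1},{"tx":0,"ty":0,"tz":0,"wx":0,"wy":0,"wz":-0.35,"hand":1},{"tx":0,"ty":0,"tz":0,"wx":0,"wy":0,"wz":-0.4,"hand":1},{"tx":0,"ty":0,"tz":0,"wx":0,"wy":0,"wz":-0.4,"hand":1}]'

```text
time: 20.82
tcp_pos: [527.3, -5.9, 187.2]
orientation: [[-0.113, 0.994, 0.003], [0.994, 0.113, 0.0], [-0.0, 0.003, -1.0]]
wrist_force: [0.3, 3.1, -1.7]
width: 29.7
```

```bash
python3 ptr.py; python3 - <<'E'
from h import *
c=load("scene",True)
cv2.imwrite("pics/a4.png",cv2.resize(c["pixels"][220:310,270:370,::-1],None,fx=6,fy=6,interpolation=cv2.INTER_CUBIC))
E
```

```text
{'time': 20.82, 'joint_positions': [-4.35, -6.41, 85.65, 0.02, 100.59, -10.82], 'tcp_pos': [527.28, -5.92, 187.22], 'orientation': [[-0.11, 0.99, 0.0], [0.99, 0.11, 0.0], [-0.0, 0.0, -1.0]], 'wrist_force': [0.32, 3.1, -1.69], 'ft_torque': [0.72, -0.45, 0.06], 'width': 29.75}
ptr 30 [323.  268.8] from centre 2.400000000000002 rect [550.5   6.3  28.3   4.5  32. ]
```

View pics/a4.png

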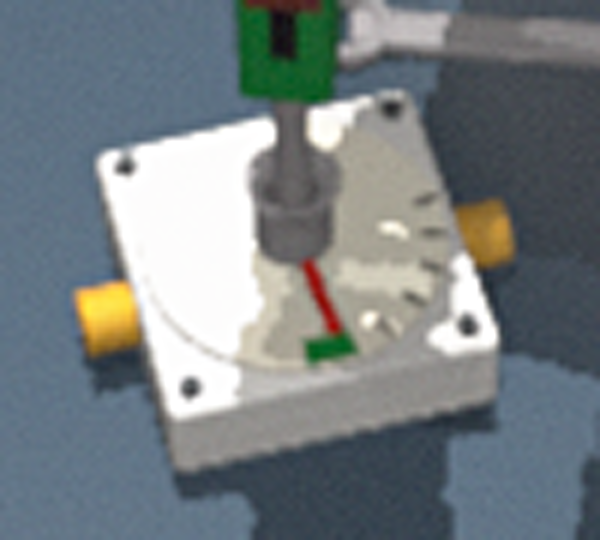

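The pointer tip at crop (335,330) sits on the right half of the green mark, about 3° short of its middle. I'll turn it 3° more, unload, and lift.

Request:
arm_command --targets '[{"tx":0,"ty":0,"tz":0,"wx":0,"wy":0,"wz":-0.03,"hand":1},{"tx":0,"ty":0,"tz":0,"wx":0,"wy":0,"wz":-0.055,"hand":1},{"tx":0,"ty":0,"tz":0,"wx":0,"wy":0,"wz":-0.055,"hand":1},{"tx":0,"ty":0,"tz":0,"wx":0,"wy":0,"wz":0.0,"hand":1},{"tx":0,"ty":-0.0005,"tz":0,"wx":0,"wy":0,"wz":0.08,"hand":1},{"tx":0,"ty":-0.0005,"tz":0,"wx":0,"wy":0,"wz":0.15,"hand":1},{"tx":0,"ty":-0.0005,"tz":0,"wx":0,"wy":0,"wz":0.15,"hand":1}]'

```text
time: 21.8
tcp_pos: [527.0, -6.6, 187.2]
orientation: [[-0.259, 0.966, 0.002], [0.966, 0.259, 0.0], [-0.0, 0.002, -1.0]]
wrist_force: [-0.2, 1.7, -1.1]
width: 30.0
```

```bash
python3 ptr.py
```

```text
{'time': 21.8, 'joint_positions': [-4.44, -6.41, 85.65, 0.02, 100.63, -19.46], 'tcp_pos': [527.04, -6.63, 187.23], 'orientation': [[-0.26, 0.97, 0.0], [0.97, 0.26, 0.0], [-0.0, 0.0, -1.0]], 'wrist_force': [-0.24, 1.69, -1.09], 'ft_torque': [0.54, -0.08, 0.06], 'width': 29.98}
ptr 29 [322.3 268.9] from centre -0.5999999999999979 rect [551.3   5.2  30.    3.8  28.1]
```

Request:
arm_command --targets '[{"tx":0,"ty":0,"tz":0.01,"wx":0,"wy":0,"wz":0,"hand":1},{"tx":0,"ty":0,"tz":0.025,"wx":0,"wy":0,"wz":0,"hand":1},{"tx":0,"ty":0,"tz":0.045,"wx":0,"wy":0,"wz":0,"hand":1},{"tx":0,"ty":0,"tz":0.07,"wx":0,"wy":0,"wz":0,"hand":1},{"tx":0,"ty":0,"tz":0.09,"wx":0,"wy":0,"wz":0,"hand":1},{"tx":0,"ty":0,"tz":0.09,"wx":0,"wy":0,"wz":0,"hand":1}]'

```text
time: 22.6
tcp_pos: [527.8, -6.9, 280.5]
orientation: [[-0.258, 0.966, 0.008], [0.966, 0.258, -0.001], [-0.003, 0.007, -1.0]]
wrist_force: [0.0, 0.6, -1.5]
width: 30.0
```

```bash
python3 ptr.py; python3 -c "
from h import *
delta([479.8,247.4,274],[-.454,.891,0],[0,0,-1])"
```

```text
{'time': 22.6, 'joint_positions': [-4.44, -5.18, 75.01, 0.0, 109.72, -19.39], 'tcp_pos': [527.8, -6.91, 280.48], 'orientation': [[-0.26, 0.97, 0.01], [0.97, 0.26, -0.0], [-0.0, 0.01, -1.0]], 'wrist_force': [0.02, 0.58, -1.45], 'ft_torque': [-0.06, -0.1, -0.04], 'width': 30.0}
ptr 30 [322.4 269.1] from centre -0.5 rect [551.6   5.4  30.5   3.8  28.1]
d(m) [-0.0477  0.2542 -0.0047] w [-0.0043  0.0039  1.781 ] deg 102.0
```

Request:
arm_command --targets '[{"tx":-0.004,"ty":0.02,"tz":-0.002,"wx":0,"wy":0,"wz":0.16,"hand":1},{"tx":-0.008,"ty":0.04,"tz":-0.002,"wx":0,"wy":0,"wz":0.32,"hand":1},{"tx":-0.012,"ty":0.065,"tz":-0.002,"wx":0,"wy":0,"wz":0.48,"hand":1},{"tx":-0.017,"ty":0.09,"tz":-0.002,"wx":0,"wy":0,"wz":0.64,"hand":1},{"tx":-0.022,"ty":0.115,"tz":-0.002,"wx":0,"wy":0,"wz":0.8,"hand":1},{"tx":-0.026,"ty":0.14,"tz":-0.002,"wx":0,"wy":0,"wz":0.96,"hand":1},{"tx":-0.03,"ty":0.165,"tz":-0.002,"wx":0,"wy":0,"wz":1.12,"hand":1},{"tx":-0.035,"ty":0.19,"tz":-0.002,"wx":0,"wy":0,"wz":1.28,"hand":1},{"tx":-0.04,"ty":0.215,"tz":-0.002,"wx":-0.002,"wy":0.002,"wz":1.44,"hand":1},{"tx":-0.044,"ty":0.24,"tz":-0.002,"wx":-0.004,"wy":0.004,"wz":1.6,"hand":1},{"tx":-0.0477,"ty":0.2542,"tz":-0.004,"wx":-0.004,"wy":0.004,"wz":1.781,"hand":1},{"tx":-0.0477,"ty":0.2542,"tz":-0.004,"wx":-0.004,"wy":0.004,"wz":1.781,"hand":1},{"tx":-0.0477,"ty":0.2542,"tz":-0.004,"wx":-0.004,"wy":0.004,"wz":1.781,"hand":1},{"tx":-0.0477,"ty":0.2542,"tz":-0.004,"wx":-0.004,"wy":0.004,"wz":1.781,"hand":1}]'

```text
time: 24.4
tcp_pos: [480.0, 246.6, 274.6]
orientation: [[-0.892, -0.451, -0.0], [-0.451, 0.892, -0.0], [0.0, -0.0, -1.0]]
wrist_force: [0.0, -0.2, -0.7]
width: 29.7
```

```bash
python3 -c "
from h import *
st();delta([479.8,247.4,151],[-.454,.891,0],[0,0,-1])
c=load('scene',True); print(proj(c,[[479,248,128],[479,248,95]]))
cv2.imwrite('pics/a5.png',cv2.resize(c['pixels'][150:300,400:530,::-1],None,fx=4,fy=4,interpolation=cv2.INTER_CUBIC))"
```

```text
{'time': 24.4, 'joint_positions': [23.59, -3.11, 73.65, -0.0, 109.48, -93.24], 'tcp_pos': [479.98, 246.65, 274.63], 'orientation': [[-0.89, -0.45, -0.0], [-0.45, 0.89, -0.0], [0.0, -0.0, -1.0]], 'wrist_force': [0.04, -0.2, -0.69], 'ft_torque': [0.09, -0.17, 0.03], 'width': 29.73}
d(m) [-0.0002  0.0008 -0.1236] w [ 0.0001 -0.0002  0.003 ] deg 0.2
[[455.87120493 235.90817254]
 [453.06296329 246.46827021]]
```

View pics/a5.png

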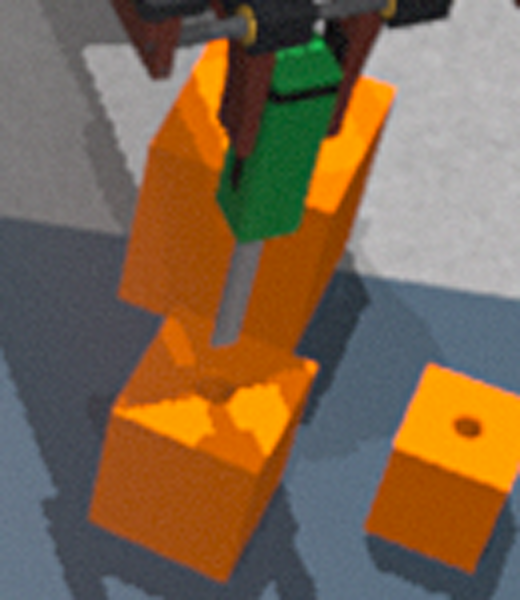

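The tip at (456,236) is above the hole at (453,247), as projected. I'll lower it.

Request:
arm_command --targets '[{"tx":0,"ty":0.0008,"tz":-0.02,"wx":0,"wy":0,"wz":0,"hand":1},{"tx":0,"ty":0.0008,"tz":-0.035,"wx":0,"wy":0,"wz":0,"hand":1},{"tx":0,"ty":0.0008,"tz":-0.05,"wx":0,"wy":0,"wz":0,"hand":1},{"tx":0,"ty":0.0008,"tz":-0.065,"wx":0,"wy":0,"wz":0,"hand":1},{"tx":0,"ty":0.0008,"tz":-0.08,"wx":0,"wy":0,"wz":0,"hand":1},{"tx":0,"ty":0.0008,"tz":-0.095,"wx":0,"wy":0,"wz":0,"hand":1},{"tx":0,"ty":0.0008,"tz":-0.11,"wx":0,"wy":0,"wz":0,"hand":1},{"tx":0,"ty":0.0008,"tz":-0.118,"wx":0,"wy":0,"wz":0,"hand":1},{"tx":0,"ty":0.0008,"tz":-0.1225,"wx":0,"wy":0,"wz":0,"hand":1},{"tx":0,"ty":0.0008,"tz":-0.1235,"wx":0,"wy":0,"wz":0,"hand":1},{"tx":0,"ty":0.0008,"tz":-0.1235,"wx":0,"wy":0,"wz":0,"hand":1}]'

```text
time: 25.82
tcp_pos: [480.2, 247.6, 151.7]
orientation: [[-0.892, -0.452, 0.001], [-0.452, 0.892, 0.0], [-0.001, -0.0, -1.0]]
wrist_force: [-0.5, 0.5, -1.6]
width: 29.8
```

Nearly home. I'll release, then lift straight up with the fingers open.

Request:
arm_command --targets '[{"tx":0,"ty":0,"tz":-0.001,"wx":0,"wy":0,"wz":0,"hand":1},{"tx":0,"ty":0,"tz":-0.001,"wx":0,"wy":0,"wz":0,"hand":0.5},{"tx":0,"ty":0,"tz":-0.001,"wx":0,"wy":0,"wz":0,"hand":0},{"tx":0,"ty":0,"tz":-0.001,"wx":0,"wy":0,"wz":0,"hand":0},{"tx":0,"ty":0,"tz":-0.001,"wx":0,"wy":0,"wz":0,"hand":0},{"tx":0,"ty":0,"tz":0.03,"wx":0,"wy":0,"wz":0,"hand":0},{"tx":0,"ty":0,"tz":0.07,"wx":0,"wy":0,"wz":0,"hand":0},{"tx":0,"ty":0,"tz":0.12,"wx":0,"wy":0,"wz":0,"hand":0},{"tx":-0.02,"ty":-0.05,"tz":0.17,"wx":0,"wy":0,"wz":0,"hand":0},{"tx":-0.04,"ty":-0.1,"tz":0.2,"wx":0,"wy":0,"wz":0,"hand":0},{"tx":-0.04,"ty":-0.1,"tz":0.2,"wx":0,"wy":0,"wz":0,"hand":0}]'

```text
time: 27.2
tcp_pos: [439.8, 145.8, 355.9]
orientation: [[-0.893, -0.449, 0.008], [-0.449, 0.893, 0.002], [-0.008, -0.002, -1.0]]
wrist_force: [-0.4, 0.4, -0.1]
width: 88.1
```

```bash
python3 ptr.py; python3 - <<'E'
from h import *
c=load("scene",True); H,S,V=cv2.split(c["hsv"]); g=(H>45)&(H<80)&(S>120)&(V>40); g[:,:400]=0;Pc=cloud(c)
for b,s,ce in blobs(g,15):
    t=b&(Pc[...,2]>188); print(ce.round(),s[4],np.percentile(Pc[...,2][b],[5,50,95]).round(1), rect(ray(c,np.argwhere(t)[:,::-1],195)) if t.sum()>5 else "")
cv2.imwrite("pics/a6.png",cv2.resize(c["pixels"][150:310,270:560,::-1],None,fx=2.7,fy=2.7,interpolation=cv2.INTER_CUBIC))
E
```

```text
{'time': 27.2, 'joint_positions': [14.14, -11.91, 73.19, -0.01, 118.28, -102.57], 'tcp_pos': [439.83, 145.83, 355.88], 'orientation': [[-0.89, -0.45, 0.01], [-0.45, 0.89, 0.0], [-0.01, -0.0, -1.0]], 'wrist_force': [-0.42, 0.39, -0.12], 'ft_torque': [0.06, -0.15, 0.04], 'width': 88.08}
ptr 29 [322.2 268.8] from centre -1.0 rect [551.7   5.   30.4   4.4  25.8]
[461. 214.] 219 [192.5 196.1 199.2] [482.5 246.8  31.7  29.5  25.7]
[458. 236.] 426 [106.9 145.7 180.5]
```

View pics/a6.png

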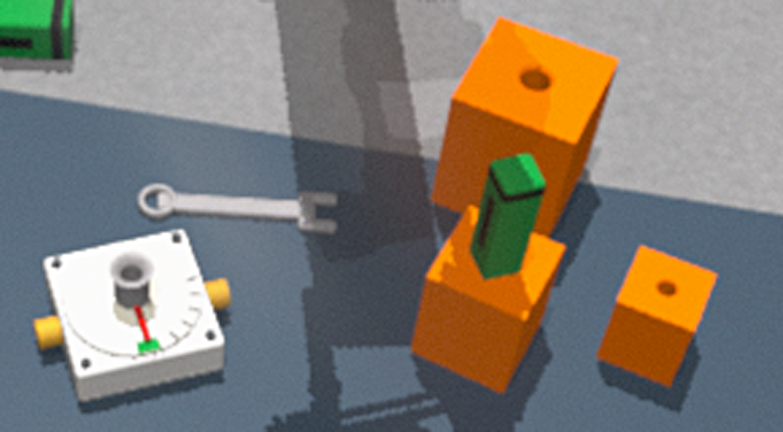

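The driver stands home (butt at the same height as the first time), and the pointer is on the green mark at crop (145,340). Handing in.

```bash
python3 -c "
from station import arm
print(arm.finish_job())"
```

```text
the job is handed in; nothing more can be done
None
```

The valve is set and the job is handed in at about 27 s of the 72 s allowed; the hand-in gave no verdict.

- **What I did:** I picked the middle-sized screwdriver from the black rest and stood it blade down in the middle orange stand. I let go and took hold again from straight above. I then felt for the slot inside the collar with about 6 N. The blade dropped in at about 78° (world), with the pointer still about 40° off the mark. After that I turned the pointer onto the mark and put the driver back in the stand.
- **Pointer:** the last picture put it within about 2° of the middle of the green mark, against the 8° allowed.
- **Screwdriver:** it stands upright with its butt at about 196 mm, the same height as the first time it was home (195 mm expected). The butt measured about 4 mm from where I had located the hole, against the 10 mm allowed. Part of that is camera offset, since the two cameras' positions for the same things differed by 1–2 mm.
- **Robot and bystanders:** the gripper is open and clear of everything. The spanner looked unmoved. The bottle and bin were outside the last picture, and I never worked near them.
- **Odd result:** the first 31° of turning did not move the pointer. That was the blade's free play in the slot, and the pointer followed once it was taken up.

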